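Slide the inkstone under the low riser

TASK

Put the inkstone away: push it along the table with the fingertips, through the open end of the low wooden riser that faces it, until it lies under the riser with its near end flush with the riser's front edge. Keep it flat on the table the whole way, never lifted or tipped, leave the water dropper, ink bottle, water bowl and paperweight where they are, and finish clear of everything.

Things in the scene. Friction and masses are not known exactly. Their poses are not given: they have to be found in the camera images.
- riser: Low wooden riser fixed to the table: flat deck on two side legs as deep as it, open at both ends. 160 mm wide (x), 150 mm deep (y), deck top at 44 mm. Tunnel 124 mm wide, 30 mm high; deck 14 mm thick, legs 18 mm. Origin on the table under the deck's middle; y runs along the tunnel from the front edge (y = -75 mm, facing the inkstone) to the back.
- riser_mouth (a point): Point on the table in the middle of the riser's front edge, where the tunnel begins; same axes as the riser.
- inkstone: Loose black slate slab with a 10 mm rim round a shallow well: 100 mm wide (x), 130 mm long (y), 24 mm high, 0.35-0.65 kg. Lies flat before the riser, middle 260-310 mm from the riser's middle, up to 30 mm off the tunnel's line, turned up to 0.35 rad. Origin: middle of its underside; y towards the riser, z up. Slides with 3 to 10 N, stops when not pushed.
- dropper: White ceramic water dropper, a low round pot 50 mm wide and 30 mm high, standing loose on the back half of the riser's deck. Origin at the middle of its underside. Leave alone.
- ink_bottle: Black ink bottle with a white cap, 62 mm wide and 165 mm high, standing on the table on the far side of the riser (its +x side). Origin at the middle of its underside. Leave alone.
- water_bowl: Small blue ceramic bowl, 84 mm wide and 45 mm high, on the table on the +x side of the inkstone. Origin at the middle of its underside. Leave alone.
- paperweight: Steel bar paperweight 160 mm long (its x), 22 mm wide and 14 mm high with a 10 mm stud in its middle, lying loose on the table across the line of the tunnel, 120 to 140 mm beyond the riser's middle (behind the riser's back end). Origin at the middle of its underside. Leave alone.
Mind the look-alikes: they are no part of the job. What is meant by the riser is not blue or red, and is the larger of those in its own colour.

How it is judged:
On the way:
1. the inkstone's leading end goes in under the riser through its front end, with the rest still outside (y of inkstone in the frame of riser between -0.125 and -0.05 m and x of inkstone in the frame of riser between -0.02 and 0.02 m), for 0.05 s.
At the end, for the whole second after the job is handed in: The inkstone lies flat and at rest on the table between the riser's legs, its near end within 8 mm of flush with the riser's front edge, and within 0.15 rad of square to it; the dropper, bottle, bowl and paperweight are within 15 mm of where they stood (y of inkstone in the frame of riser between -0.018 and -0.002 m and x of inkstone in the frame of riser between -0.016 and 0.016 m and angle between the y axis of inkstone and the y axis of riser, either way round below 0.15 rad and angle between inkstone's own z axis and vertical below 0.03 rad and height (world z) of inkstone below 0.003 m and linear speed of inkstone below 0.01 m/s and distance of each of dropper, ink_bottle, water_bowl, paperweight from where it was at the start of the episode below 0.015 m); the robot touches nothing.
It fails at once if the inkstone is lifted off the table (its middle more than 6 mm up) (height (world z) of inkstone above 0.006 m).
It fails at once if the inkstone is tipped (more than 0.1 rad) (angle between inkstone's own z axis and vertical above 0.1 rad).
It fails at once if a bystander is moved more than 15 mm (distance of any of dropper, ink_bottle, water_bowl, paperweight from where it was at the start of the episode above 0.015 m).
It also fails if it takes over 67 s, if anything falls off the work surface, if the arm or the gripper's body presses on something with over 40 N, if the wrist force passes 120 N, or if a joint passes its speed limit or range.

ROBOT

A 6-joint arm with a two-finger parallel gripper is mounted at the origin on the work surface. World frame = base frame: x ahead of the robot, y to its left, z up, the work surface at z = 0. Lengths are in m, angles in rad, forces in N, time in s.
With the tool pointing down it reaches from about 0.35 to 0.925 m from the base axis. Payload 6.4 kg.
Tool frame: the origin (TCP) lies where the fingers leave the gripper's body, on its centre line; the fingertips stand ahead of it and the grasp point (between the pads) lies 78 mm ahead of it (robot.nose_length is the z of the fingertips in the tool frame, in m); z points along the fingers, y is the direction in which the jaws open and shut (so a half turn about z gives the same grasp; the last joint's range is limited). The gripper opens to 94 mm and grips with 3 to 60 N. Pads are 16 mm wide; open, the fingers measure 119 mm over their backs; the gripper's body (75 mm by 177 mm) begins 78 mm behind the grasp point.
Start: joints at [1.086, 0.245, 1.558, -0, 1.339, -0.174], TCP at [0.199, 0.619, 0.303] pointing down, gripper open.
Joint ranges: [-3.13, 3.13], [-1.02, 2.26], [0.13, 2.54], [-0.95, 4.09], [0.21, 2.88], [-2.74, 2.74]. Speed limits (rad/s): [2.57, 2.57, 3.14, 3.14, 3.14, 3.14].

INTERFACE

Orientations are given as a unit quaternion [x, y, z, w].
In Python, from cell import robot gives the robot as it stands. Calls block until the motion is done:
- robot.reach(position, orientation): joint-space move of the TCP to a pose.
- robot.movel(position, speed=0.15, rot=None, guard=None): straight line of the TCP; rot=None keeps the orientation; speed is the mean speed in m/s. With guard (N) it stops when the force on the tool has changed by that much, and returns True; else False.
- robot.set_joints(angles): joint-space move.
- robot.move_gripper(opening, newtons=None): opening from 0.0 (shut) to 1.0 (fully open); newtons is the grip in N (None keeps the last); returns when the fingers have stopped.
- robot.dwell(seconds).
- robot.solve_ik(position, orientation): joint angles nearest the present ones, or None.
- robot.read_camera(name): name is "side" or "top" or "wrist"; returns a dict with "frame" (420x560x3 uint8, blue, green, red), "range_z" (420x560 float32, m along the optical axis (not along the pixel's ray), 0 where there is no reading), "fx", "fy", "cx", "cy" (pixels), "extrinsics" (4x4, takes a point from camera to world coordinates); the wrist camera has in their place "hand_eye" (4x4, takes a point from camera to tool coordinates, whose origin is the TCP and whose axes are the flange's). Camera axes: x right, y down, z forward; pixel columns grow to the right and rows downward; lengths in m; the calibration is good to about 2 mm. A picture is of the moment at which its call begins: read the wrist's pose just before it.
A pose or a line that the arm cannot do raises robot.IKError and nothing moves.
- robot.job_done(): hands the job in, once; it reports no verdict.
Trained networks look in the newest picture that a camera, given by its name, has taken for a name from the list of things; names that differ only in an ending like _2 or _b are one class to them, and where a whole thing is asked for, a point or a joint stands for the part that bears it (a point fixed in the world has none). Each returns a list of dicts, best first, with "confidence" (0 to 1); they miss things now and then, are a little off and sometimes report something else, mostly with a low value. They report only what shows in the picture. A call takes as long as a camera call. They do not tell look-alikes from the thing itself.
- robot.search_frame(target, camera): "pixel" ([column, row] in pixels, amid what is visible of it).
- robot.trace(target, camera): "pixels" (420x560 bool, what is visible of it) and "pixel" ([column, row] in pixels, amid what is visible of it).
Readings, each from a call of its own:
- robot.get_clock(): time.
- robot.get_joint_pos(): joint angles.
- robot.get_qvel(): joint speeds.
- robot.get_tau(): joint torques, N m.
- robot.get_eef_pos(): TCP position.
- robot.get_tcp_rot(): TCP orientation.
- robot.get_ft_force(): force on the tool from outside, world axes, zero at the start.
- robot.get_torque(): the same for the moment, N m.
- robot.get_finger_gap(): opening from 0.0 (shut) to 1.0 (fully open).
Only numpy, scipy, OpenCV 4.12 (cv2) and the standard library are available. Lean on these libraries where they do the work, as an engineer would, in place of code of your own. Each camera call takes 0.05 s, during which the arm holds its last target.

## Working session

There is one attempt and no reset: what is moved stays moved. The work goes in short steps, each a Python script; the robot and the scene stay as the last script left them, time stands still between calls to the robot, and variables do not carry over. Pictures are saved under pics/ and viewed, and the job is handed in when it is done.

```bash
mkdir -p pics; ls
cat > h.py <<'E'
import numpy as np, cv2
from cell import robot
def cam(n):
    p=robot.get_eef_pos();q=robot.get_tcp_rot()
    c=robot.read_camera(n)
    if 'extrinsics' in c: T=np.array(c['extrinsics'])
    else:
        from scipy.spatial.transform import Rotation as R
        W=np.eye(4);W[:3,:3]=R.from_quat(q).as_matrix();W[:3,3]=p
        T=W@np.array(c['hand_eye'])
    c['T']=T
    return c
def pts(c):
    z=c['range_z'];v,u=np.mgrid[:z.shape[0],:z.shape[1]]
    P=np.stack([(u-c['cx'])/c['fx']*z,(v-c['cy'])/c['fy']*z,z],-1)
    P=P@c['T'][:3,:3].T+c['T'][:3,3]
    P[z<=0]=np.nan
    return P
E
python3 - <<'E'
from h import *
for n in ['top','side']:
    c=cam(n);cv2.imwrite(f'pics/{n}0.png',c['frame']);np.savez(f'{n}0.npz',**{k:np.array(v) for k,v in c.items()})
    print(n,c['T'].round(3).tolist())
    for t in ['riser','inkstone','dropper','ink_bottle','water_bowl','paperweight']:
        P=pts(c)
        for d in robot.trace(t,n):
            m=d['pixels'];print(t,round(d['confidence'],2),np.round(d['pixel']),np.nanmedian(P[m],0).round(3),m.sum())
print(robot.get_clock(),robot.get_tcp_rot(),robot.nose_length)
E
```

```text
pics
top [[0.023, -0.993, 0.117, 0.476], [-1.0, -0.023, 0.001, 0.169], [0.002, -0.117, -0.993, 0.891], [0.0, 0.0, 0.0, 1.0]]
riser 0.9 [401. 138.] [ 0.739 -0.117  0.033] 2595
riser 0.76 [251. 233.] [0.523 0.221 0.044] 4630
riser 0.63 [261. 323.] [0.329 0.2   0.032] 2865
riser 0.61 [145. 145.] [0.714 0.45  0.045] 5112
inkstone 0.85 [367. 216.] [ 0.568 -0.032  0.017] 2772
dropper 0.61 [227. 216.] [0.557 0.263 0.067] 432
ink_bottle 0.96 [229. 141.] [0.701 0.264 0.112] 1007
ink_bottle 0.23 [188. 244.] [0.493 0.357 0.014] 759
water_bowl 0.86 [331. 140.] [0.74  0.051 0.021] 1039
paperweight 0.62 [187. 246.] [0.491 0.357 0.014] 769
side [[-0.969, -0.141, 0.204, 0.403], [-0.247, 0.566, -0.786, 0.824], [-0.005, -0.812, -0.584, 0.557], [0.0, 0.0, 0.0, 1.0]]
riser 0.85 [298. 255.] [0.518 0.247 0.044] 4457
riser 0.71 [404. 263.] [0.326 0.214 0.032] 2637
riser 0.68 [249. 167.] [ 0.735 -0.101  0.032] 1200
inkstone 0.88 [303. 193.] [ 0.568 -0.016  0.017] 1515
dropper 0.9 [278. 254.] [0.554 0.278 0.066] 457
ink_bottle 0.94 [199. 238.] [0.702 0.292 0.087] 2158
water_bowl 0.96 [229. 193.] [0.733 0.042 0.032] 761
paperweight 0.85 [302. 318.] [0.49  0.365 0.014] 1389
0.7 [1.54771564e-01 9.87950283e-01 2.01398602e-05 1.29353873e-05] 0.0972
```

View pics/top0.png

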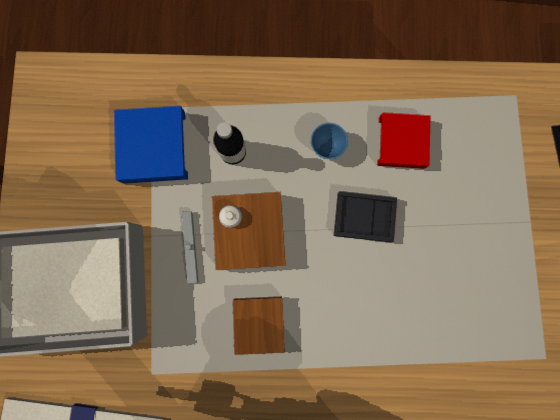

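View pics/side0.png

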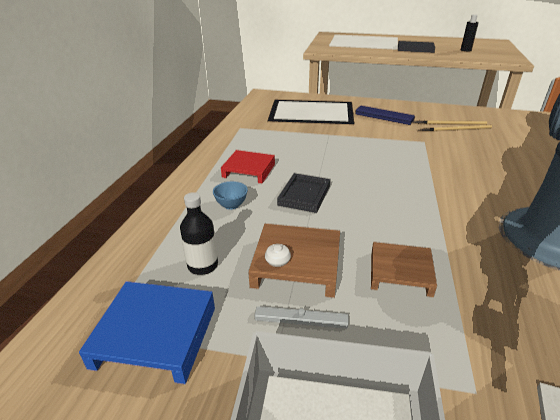

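The target is the larger brown riser (top image about 250,231). The inkstone is at about 366,216, and the paperweight lies behind the riser at 188,246. Next I fit poses from depth.

```bash
cat >> h.py <<'E'
def rect(P,cx,cy,r,z0,z1):
    m=(abs(P[...,2]-(z0+z1)/2)<(z1-z0)/2)&(np.hypot(P[...,0]-cx,P[...,1]-cy)<r)
    xy=P[m][:,:2].astype(np.float32)
    # trim isolated points: largest component on the image mask
    n,l,s,_=cv2.connectedComponentsWithStats(m.astype(np.uint8))
    k=1+np.argmax(s[1:,4]); xy=P[l==k][:,:2].astype(np.float32)
    return cv2.minAreaRect((xy*1000)),len(xy),np.nanmedian(P[l==k][:,2])
E
python3 - <<'E'
from h import *
for n in ['top','side']:
    c=np.load(f'{n}0.npz');P=pts(c)
    print(n,'riser',rect(P,.52,.23,.13,.036,.052))
    print(n,'ink',rect(P,.57,-.03,.1,.008,.035), rect(P,.57,-.03,.1,.019,.035))
    print(n,'table z',np.nanmedian(P[300:330,400:450,2]) if n=='top' else '')
    m=(np.hypot(P[...,0]-.57,P[...,1]+.03)<.1)
    print(np.nanpercentile(P[m][:,2],[1,10,50,90,95,99]))
E
```

```text
top riser (((530.0476684570312, 226.76364135742188), (159.98190307617188, 150.2576141357422), 5.027693748474121), 4734, np.float64(0.04411681939476719))
top ink (((568.593994140625, -32.063865661621094), (130.7543487548828, 100.41107177734375), 85.12464904785156), 2687, np.float64(0.016748969065340957)) (((568.6276245117188, -32.066734313964844), (130.7543487548828, 100.34353637695312), 85.12464904785156), 908, np.float64(0.02421984949425454))
top table z 0.0009269947674541701
[-0.0021716  -0.00042529  0.0031487   0.02347614  0.02475921  0.0264257 ]
side riser (((528.6709594726562, 229.00576782226562), (159.85752868652344, 153.7752685546875), 5.069930553436279), 3951, np.float64(0.04420025817636175))
side ink (((567.2974853515625, -29.37792205810547), (135.67369079589844, 101.10038757324219), 85.3400650024414), 1384, np.float64(0.01701167606203491)) (((567.375, -29.544158935546875), (135.35488891601562, 100.91610717773438), 85.34152221679688), 507, np.float64(0.023944602480537536))
side table z 
[-0.00111382  0.00011061  0.00867243  0.02383086  0.02468635  0.02577801]
```

```bash
cat >> h.py <<'E'
from scipy.spatial.transform import Rotation as R
C=np.array([.530,.2268]); A=np.deg2rad(5.03)
ex=np.array([np.cos(A),np.sin(A)]);ey=np.array([-np.sin(A),np.cos(A)])
def w(x,y,z): 
    p=C+ex*x+ey*y; return [p[0],p[1],z]
def rf(p): d=np.array(p[:2])-C; return np.array([d@ex,d@ey])
def quat(s,da=0.):
    r=R.from_euler('z',A+da).as_matrix()
    X=r[:,0]*s   # tool y axis
    z=np.array([0,0,-1.]); return R.from_matrix(np.stack([np.cross(X,z),X,z],1)).as_quat()
def stone(n='top',c0=None):
    P=pts(cam(n))
    if c0 is None: c0=[0,-.2]
    p=w(*c0,0); r=rect(P,p[0],p[1],.095,.013,.032)[0]
    (cx,cy),(a,b),t=r
    if a<b: t+=90
    t=(t-90-5.03+90)%180-90
    return rf([cx/1000,cy/1000]).round(4),(round(a),round(b)),round(t,2)
E
python3 - <<'E'
from h import *
best=None
for s in (1,-1):
    q=quat(s);j=robot.solve_ik(w(.005,-.365,.22),q);print(s,None if j is None else np.round(j,2))
    if j is not None and (best is None or abs(j[5])<abs(best[1][5])): best=(s,j)
s=best[0];print(s)
q=quat(s)
robot.move_gripper(.6)
robot.reach(w(.005,-.365,.22),q)
robot.movel(w(.005,-.365,.106),speed=.12)
print(robot.get_clock(),rf(robot.get_eef_pos()),robot.get_eef_pos(),robot.get_finger_gap(),robot.get_ft_force())
c=cam('top');cv2.imwrite('pics/t1.png',c['frame']);c=cam('side');cv2.imwrite('pics/s1.png',c['frame'])
print(stone(c0=[.016,-.261]))
open('s.txt','w').write(str(s))
E
```

```text
1 [-0.43  0.18  1.79 -0.    1.17 -0.52]
-1 [-0.43  0.18  1.79 -0.    1.17  2.62]
1
5.5167 [ 0.00558768 -0.36531175] [ 0.56759573 -0.13661499  0.10689769] 0.5990843442748894 [0.70428972 0.22660033 0.07473111]
(array([ 0.0157, -0.2613]), (131, 100), -10.14)
```

View pics/t1.png

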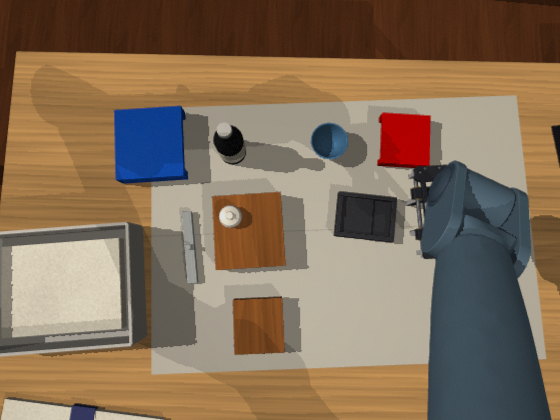

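View pics/s1.png

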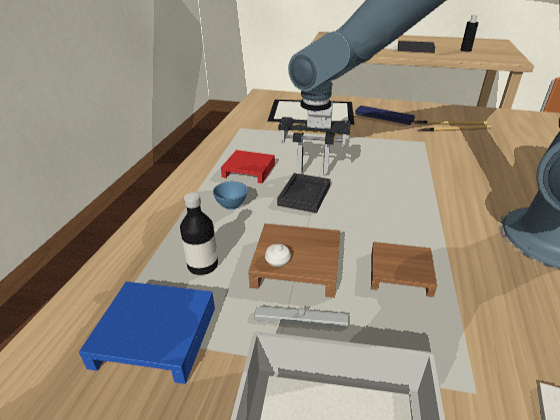

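Both fingers stand behind the stone's near end (about 420,205 in the top view) and touch nothing. I'll do the first, squaring push now.

Run:
```python
from h import *
for y in (-.335,-.315,-.30):
    robot.movel(w(.005,y,.106),speed=.04)
    print(rf(robot.get_eef_pos()).round(4),stone(c0=[.014,y+.085]),robot.get_ft_force().round(1),robot.get_clock())
```

```text
[ 0.0049 -0.3349] (array([ 0.0135, -0.2619]), (143, 101), -8.67) [ 0.1  0.6 -0.2] 6.6167
[ 0.0048 -0.3145] (array([ 0.0092, -0.2419]), (100, 139), -4.28) [ 0.8 -0.8 -0.5] 7.3167
[ 0.0048 -0.2995] (array([ 0.0056, -0.2305]), (100, 141), -0.59) [ 0.9  0.  -0.2] 7.8917
```

```bash
cat >> h.py <<'E'
def stone2(ty,n='top'):
    # points ahead of the finger faces, edges by percentiles in riser frame
    P=pts(cam(n)); D=P[...,:2]-C; X=D@ex;Y=D@ey
    m=(abs(P[...,2]-.022)<.009)&(abs(X)<.08)&(Y>ty+.013)&(Y<min(ty+.16,-.078))
    k=cv2.connectedComponentsWithStats(m.astype(np.uint8)); i=1+np.argmax(k[2][1:,4]); m=k[1]==i
    x,y=X[m],Y[m]
    r=cv2.minAreaRect((np.stack([x,y],1)*1000).astype(np.float32))
    return 'x',round((x.min()+x.max())/2,4),'w',round(x.max()-x.min(),4),'front',round(y.max(),4),'ang',round(r[2],2)
E
python3 - <<'E'
from h import *
for x,y in ((.002,-.27),(-.001,-.24),(-.001,-.225)):
    robot.movel(w(x,y,.106),speed=.04)
    print(rf(robot.get_eef_pos()).round(4),stone2(y),stone2(y,'side'),robot.get_ft_force().round(1),robot.get_clock())
c=cam('top');cv2.imwrite('pics/t2.png',c['frame'])
E
```

```text
[ 0.0018 -0.2696] ('x', np.float64(0.0021), 'w', np.float64(0.1002), 'front', np.float64(-0.1305), 'ang', 89.94) ('x', np.float64(0.001), 'w', np.float64(0.1003), 'front', np.float64(-0.1246), 'ang', 0.04) [-0.   0.6  0.4] 8.8917
[-0.001  -0.2397] ('x', np.float64(-0.0009), 'w', np.float64(0.1), 'front', np.float64(-0.1006), 'ang', 0.01) ('x', np.float64(-0.0022), 'w', np.float64(0.0999), 'front', np.float64(-0.0969), 'ang', 0.05) [-0.7 -0.6  0.8] 9.8917
[-0.0011 -0.2244] ('x', np.float64(-0.0009), 'w', np.float64(0.1002), 'front', np.float64(-0.0857), 'ang', 89.98) ('x', np.float64(-0.002), 'w', np.float64(0.1001), 'front', np.float64(-0.0976), 'ang', 0.02) [-0.3 -0.4  0.4] 10.5167
```

View pics/t2.png

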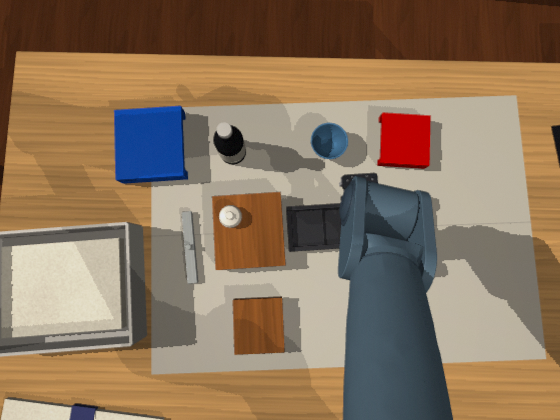

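The stone is square and centred, with its leading end just before the mouth (top image about 288,228). I'll push it in, guarded, and stop short to check.

Run:
```python
from h import *
for y in (-.18,-.13,-.10):
    g=robot.movel(w(-.001,y,.106),speed=.04,guard=25)
    print(g,rf(robot.get_eef_pos()).round(4),robot.get_ft_force().round(1),robot.get_clock())
c=cam('side');cv2.imwrite('pics/s3.png',c['frame'])
P=pts(c);D=P[...,:2]-C;X=D@ex;Y=D@ey
robot.movel(w(-.001,-.16,.106),speed=.08)
robot.movel(w(-.001,-.16,.25),speed=.15)
robot.movel(w(-.001,-.27,.25),speed=.15)
c=cam('top');cv2.imwrite('pics/t3.png',c['frame'])
P=pts(c);D=P[...,:2]-C;X=D@ex;Y=D@ey
m=(abs(P[...,2]-.022)<.009)&(abs(X)<.055)&(Y>-.13)&(Y<-.078)
print('rear',[(a,np.round(Y[m&(abs(X-a)<.008)].min(),4)) for a in(-.04,-.02,0,.02,.04)],X[m].min(),X[m].max())
m=(abs(P[...,2]-.044)<.006)&(abs(X)<.07)&(Y<0)
print('riser front',np.percentile(Y[m],[0,.5,1,2]),robot.get_clock())
```

```text
False [-0.001  -0.1798] [-0.1 -0.4 -1. ] 11.8417
False [-0.001  -0.1299] [ 1.1 -2.2  1.4] 13.2417
False [-0.0013 -0.0995] [-0.6  0.4  0.5] 14.1417
rear [(-0.04, np.float64(-0.0898)), (-0.02, np.float64(-0.0906)), (0, np.float64(-0.0901)), (0.02, np.float64(-0.0907)), (0.04, np.float64(-0.0906))] -0.050859312125998625 0.04876475977202096
riser front [-0.07509341 -0.07465806 -0.07421668 -0.07355943] 17.1333
```

View pics/t3.png

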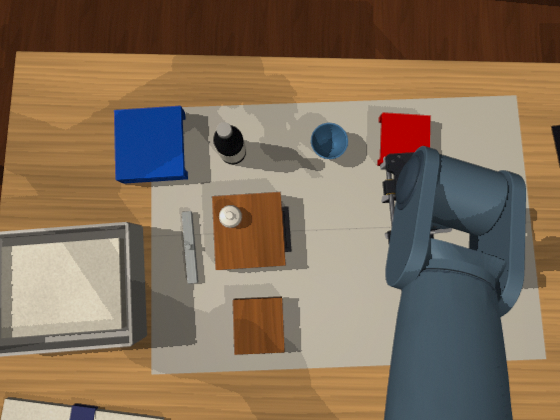

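View pics/s3.png

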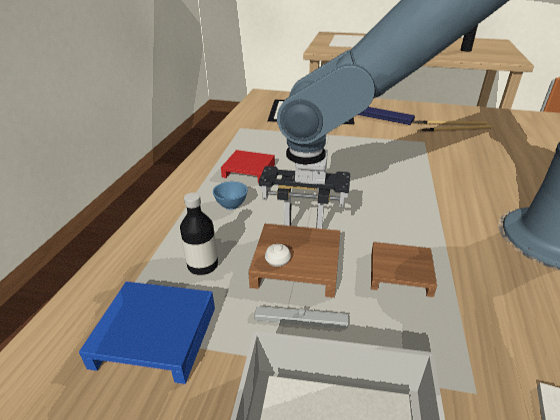

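The stone protrudes evenly by about 15 mm (rear edge at y = -0.0905, top image about 287,230), square and centred. I'll do the last 15 mm push, back off and check.

Run:
```python
from h import *
robot.movel(w(-.001,-.15,.25),speed=.15)
robot.movel(w(-.001,-.15,.106),speed=.12)
print(robot.movel(w(-.001,-.105,.106),speed=.06))
print(robot.movel(w(-.001,-.0845,.106),speed=.03,guard=25),rf(robot.get_eef_pos()).round(4))
robot.movel(w(-.001,-.16,.106),speed=.08)
robot.movel(w(-.001,-.16,.25),speed=.15)
robot.movel(w(-.001,-.30,.25),speed=.15)
c=cam('top');P=pts(c);cv2.imwrite('pics/t4.png',cv2.resize(c['frame'][150:310,130:370],None,fx=3,fy=3))
cv2.imwrite('pics/s4.png',cam('side')['frame'])
D=P[...,:2]-C;X=D@ex;Y=D@ey
m=(abs(P[...,2]-.022)<.009)&(abs(X)<.055)&(Y>-.13)&(Y<-.05);print(m.sum(),Y[m].min() if m.any() else '')
P0=pts(np.load('top0.npz'))
for n,t in (('dropper',None),('ink_bottle',0),('water_bowl',0),('paperweight',0)):
    d=robot.trace(n,'top')
    if d: print(n,d[0]['pixel'],np.nanmedian(P[d[0]['pixels']],0).round(3))
print(robot.get_clock(),robot.get_ft_force())
```

```text
False
False [-0.001  -0.0842]
0 
dropper [227.6, 216.6] [0.557 0.263 0.067]
ink_bottle [228.2, 143.6] [0.7   0.264 0.111]
water_bowl [330.5, 137.1] [0.74  0.051 0.021]
paperweight [192.5, 249.9] [0.486 0.357 0.014]
24.75 [-0.14862006  0.09536978  0.03505806]
```

View pics/t4.png

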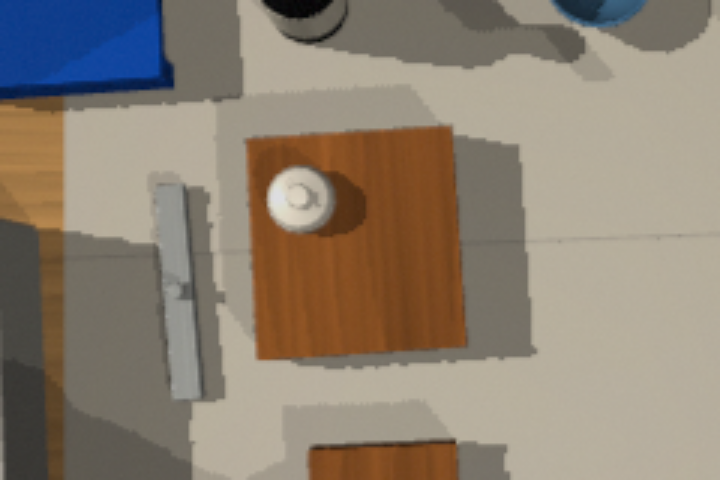

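View pics/s4.png

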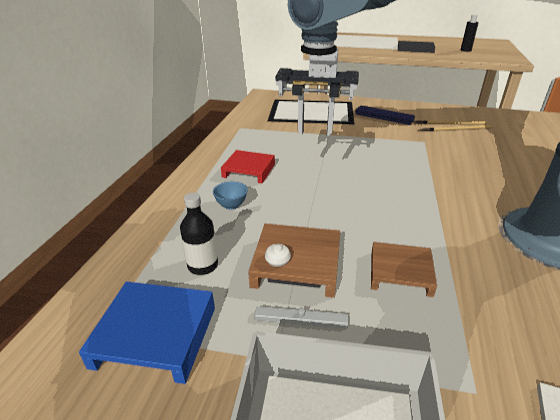

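From above the deck now covers the stone, and the bystanders look unmoved. I'll check the near end with the wrist camera from in front.

Run:
```python
from h import *
# tilt to look toward the mouth
c=cam('wrist');print((c['T'][:3,3]).round(3),c['T'][:3,2].round(2), rf(c['T'][:2,3]))
cv2.imwrite('pics/w5a.png',c['frame'])
q0=R.from_quat(quat(1))
for t in (.6,-.6):
    q=(R.from_rotvec(t*np.array([ex[0],ex[1],0]))*q0).as_quat()
    print(t,(R.from_quat(q).apply([0,0,1])).round(2),robot.solve_ik(w(0,-.28,.25),q))
t=.6
q=(R.from_rotvec(t*np.array([ex[0],ex[1],0]))*q0).as_quat()
try:
    robot.movel(w(0,-.30,.25),speed=.1,rot=q)
except robot.IKError as e: print(e)
c=cam('wrist');P=pts(c);cv2.imwrite('pics/w5.png',c['frame'])
D=P[...,:2]-C;X=D@ex;Y=D@ey
for a in (-.04,-.02,0,.02,.04):
    m=(P[...,2]>.006)&(P[...,2]<.026)&(abs(X-a)<.006)&(abs(Y+.075)<.04)
    d=(P[...,2]>.034)&(P[...,2]<.05)&(abs(X-a)<.006)&(abs(Y+.075)<.04)
    print(a,m.sum(),np.percentile(Y[m],[2,20,50]).round(4) if m.any() else '', 'deck',Y[d].min().round(4) if d.any() else '')
print(robot.get_clock())
```

```text
[0.547 0.008 0.331] [ 0.02 -0.28 -0.96] [-0.00196643 -0.21914374]
0.6 [-0.05  0.56 -0.83] [-0.46216687  0.18456916  1.79184572  0.50305102  1.51626739 -0.66884857]
-0.6 [ 0.05 -0.56 -0.83] [-0.1142982   0.10145793  1.88499834 -0.66233984  1.11859392  0.08509241]
-0.04 94 [-0.0752 -0.0746 -0.0741] deck -0.0749
-0.02 97 [-0.0753 -0.0748 -0.0744] deck -0.0753
0 91 [-0.0754 -0.0748 -0.0743] deck -0.0747
0.02 94 [-0.0752 -0.0747 -0.0742] deck -0.075
0.04 92 [-0.0751 -0.0746 -0.0741] deck -0.0747
25.6
```

View pics/w5.png

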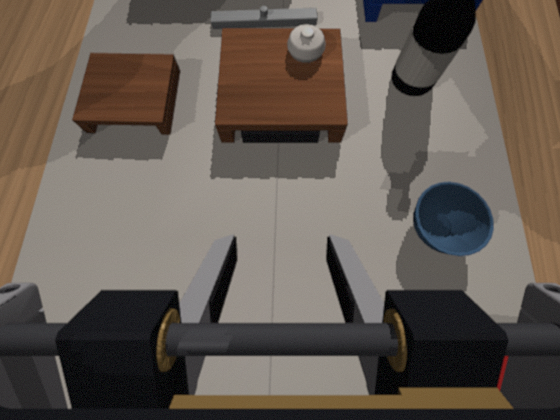

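The wrist view shows the stone's black near end filling the mouth at about (282,136), level with the deck's front edge. The measured edge is at y = -0.075 at all five x, so it is flush and square.

Run:
```python
from h import *
robot.dwell(.5); print(robot.get_ft_force(),robot.get_eef_pos()); robot.job_done()
```

```text
[ 0.68984434 -0.47942755 -0.80359479] [ 0.55631088 -0.0719387   0.25006254]
the job is handed in; nothing more can be done
```

The inkstone is under the larger brown riser, its near end flush with the front edge, and the job is handed in. I pushed it with both fingertips: first to square it, then slanted to centre it, then straight in. The last stage was in two parts, with a check in between.

- **Inkstone:** the wrist camera put its near end at y ≈ -75 mm at five points across the width, against a deck edge at -75 mm. That makes it flush and square. Before the last 15 mm push it measured about 1 mm off the tunnel's centre line. I did not measure its sideways position again after that push, because the deck hides it from above.
- **Bystanders:** the dropper, ink bottle and water bowl read within 1 mm of their first measurement. The paperweight read 5 mm different along its length, which I put down to network mask noise, because nothing came near it and it looks unmoved in the pictures.
- **Other checks:** no force guard tripped. The arm was clear of everything at hand-in, at about 26 s of the 67 s. No check failed. The one disagreement was just before the mouth, where the side camera put the stone's front end about 12 mm further back than the top camera. I went by the top camera, which matched the tool position.

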